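# Clamp a sample packet with the click-stop cap

### The job

Take the glue stick out of the jaws of the blue bench clamp and stand it on the table, then stand the teal packet upright in the middle of the open jaws, its broad faces toward them, and let go of it. Then screw the orange cap clockwise until the jaws grip the packet and the cap clicks and slips: let it click at least twice, but do not ratchet it on for a whole turn, and let go. Leave the pink and orange packets, the spray bottle and the stamp where they stand.

Things in the scene. Friction and masses are not known exactly. Their poses are not given: they have to be found in the camera images.
- teal_centre (a point): The centre of the teal sweets packet, a standing loose box 31 mm (its x) by 52 mm (its y) by 82 mm tall (its z), about 40 g. Its origin is half-way up. It stands on the table in a loose row of three packets on the robot's right; its place in the row changes.
- nest (a point): Point on the clamp's base plate (12 mm above the table) at the foot of the fixed jaw's face, mid-width. x runs along the jaw faces, away from the operator; y points into the fixed jaw (face at y = 0; moving jaw's face at y = joint jaw - 45 mm); z up. A packet stands here with its 52 mm width along x (6 mm past the jaws each end); clamped, its centre is at about (0, -15, 41) mm, x within 12 mm.
- clamp: The fixed bench clamp; origin under its middle at table height, axes as nest's. Dark base plate, 75 mm either way in x, y -115 to 95 mm. Aluminium jaws 40 mm wide (x), tops 56 mm above the table; the fixed one's face at y = 70 mm. Blue housing at y -105 to -15 mm, x -62 to 60 mm: front 45 mm tall, then a panel sloping up to 103 mm at x = 33 mm. Jaws centred on x = 0.
- cap_grip (a point): Half-way up the orange click-stop cap, on its axis. z points outward along the axis, which leans 0.55 rad (31 degrees) from vertical toward nest's -x; y is nest's y. The cap is a ribbed cylinder, 42 mm across, 26 mm tall (13 mm each way); below it a 22 mm neck, and the panel 28 mm from this point. A white mark on top shows how it turned. This frame does not turn with the cap.
- jaw (a joint): Advance of the moving jaw, m, from fully open. Starts at 0 to 5 mm (45 to 40 mm between the jaws) and meets the 31 mm packet, pushed against the fixed jaw, at about 14 mm. The cap drives it 6 mm per radian of clockwise turn until the ratchet slips (1.5 to 2.4 rad in all), against about 0.07 N m; it stays put when the cap is let go. Turning counter-clockwise opens it.
- cap (a joint): How far the cap has slipped on its screw, rad, clockwise seen from outside along the axis. It stays near 0 while the cap drives the screw; when the packet is gripped the cap slips at about 0.12 N m, in clicks of 0.524 rad (12 to a turn). Two clicks read 1.05; a whole turn would be 6.28.
- pink_packet: A pink sweets packet 31 x 52 x 83 mm, a bystander in the row; origin at the centre of its underside, axes as the teal packet's.
- orange_packet: An orange sweets packet 26 x 60 x 70 mm, a bystander in the row; origin at the centre of its underside.
- spray_bottle: A teal spray bottle with a white head, 56 mm (x) by 121 mm (y) by 260 mm tall, standing between the packets and the clamp; a bystander. Origin at the centre of its underside.
- glue_centre (a point): The centre (half-way up) of a yellow glue stick with a white cap, an upright cylinder 28 mm in diameter and 94 mm tall, about 35 g. It starts standing on the clamp's base plate between the jaws, its underside 12 mm above the table; stood on the table, this point is 47 mm up. z is its upward axis.
- stamp: A rubber stamp with a wooden handle standing on its foot, 22 x 46 x 73 mm, to the left of the clamp; a bystander. Origin at the centre of its underside.
Mind the look-alikes: they are no part of the job. Leave any purple look-alike of the part that bears teal_centre alone.

How it is judged (in metres and radians):
On the way, in this order (a step that is already met when the one before it is completed fails the run):
1. the glue stick stands on the table, released (height (world z) of glue_centre between 0.04 and 0.053 m and angle between glue_centre's own z axis and vertical below 0.1 rad and contact force between the fingers and anything else below 0.3 N and value of joint cap below 0.3 rad), for 0.2 s.
2. the teal packet stands upright and released between the jaws, with the cap not yet clicked (x of teal_centre in the frame of nest between -0.012 and 0.012 m and y of teal_centre in the frame of nest between -0.034 and -0.011 m and z of teal_centre in the frame of nest between 0.035 and 0.046 m and angle between teal_centre's own z axis and vertical below 0.1 rad and contact force between the fingers and anything else below 0.3 N and value of joint cap below 0.3 rad), for 0.2 s.
3. the jaws hold the packet and the cap has clicked at least twice (height (world z) of glue_centre between 0.04 and 0.053 m and angle between each of glue_centre, teal_centre's own z axis and vertical below 0.1 rad and x of teal_centre in the frame of nest between -0.012 and 0.012 m and y of teal_centre in the frame of nest between -0.02 and -0.011 m and z of teal_centre in the frame of nest between 0.035 and 0.046 m and angle between the y axis of teal_centre and the x axis of nest, either way round below 0.12 rad and value of joint jaw between 0.0115 and 0.0165 m and value of joint cap above 0.9 rad), for 0.1 s.
At the end, for the whole second after the job is handed in: Glue stick upright on the table; teal packet upright (0.1 rad) on the clamp's plate against the fixed jaw, broad faces to the jaws (0.12 rad), centred along them within 12 mm; joint jaw 11.5 to 16.5 mm; cap slipped 0.9 to 6.0 rad (two clicks or more); at rest (all of step 3 and value of joint cap below 6 rad and velocity of joint cap below 0.1 rad/s); the robot touches nothing.
It fails at once if a bystander (pink or orange packet, spray bottle, stamp) is moved more than 30 mm or tipped over (distance of any of pink_packet, orange_packet, spray_bottle, stamp from where it was at the start of the episode above 0.03 m or angle between any of pink_packet, orange_packet, spray_bottle, stamp's own z axis and vertical above 0.35 rad).
It fails at once if the cap is ratcheted on for a whole turn (value of joint cap above 6.2 rad).
It also fails if it takes over 72 s, if anything falls off the work surface, if the arm or the gripper's body presses on something with over 40 N, if the wrist force passes 120 N, or if a joint passes its speed limit or range.

### The arm

A 6-joint arm with a two-finger parallel gripper is mounted at the origin on the work surface; the furniture and walls round the work are solid. World frame = base frame: x ahead of the robot, y to its left, z up, the work surface at z = 0. Lengths are in mm, angles in rad, forces in N, time in s.
With the tool pointing down it reaches from about 350 to 875 mm from the base axis. Payload 4.2 kg.
Tool frame: the origin (TCP) lies between the finger pads; the fingertips stand 25 mm ahead of it and the grasp point (between the pads) lies 6 mm ahead of it; z points along the fingers, y is the line along which they close (so a half turn about z gives the same grasp; the last joint's range is limited). The gripper opens to 85 mm and grips with 20 to 120 N. Pads are 22 mm wide; open, the fingers measure 114 mm over their backs; the gripper's body (76 mm by 85 mm) begins 54 mm behind the grasp point. The pads swing forward as they close: fully open they stand 13 mm farther back than shut.
Start: joints at [1.432, 0.385, 0.008, 0, -1.194, -0.259], TCP at [242.086, 576.189, 256.312] pointing down, gripper open.
Joint ranges: [-3.14, 3.14], [-1.21, 2.06], [-1.07, 1.41], [-3.16, 2.05], [-2.99, -0.16], [-3.1, 3.1]. Speed limits (rad/s): [2.79, 2.79, 3.14, 3.14, 3.14, 3.14].

### API

Orientations are given as a unit quaternion [x, y, z, w].
In Python, from bench import read_state, get_image, job_done gives the robot as it stands.
- The arm moves only by the tool play_rows, never from a script. Its argument "series" is a list of rows, each a list of 6 numbers: the shift along the world's x, y, z in mm, then the turn, a rotation vector about the world's x, y, z in units of 6 degrees (1.0 is 6 degrees). A call has 1 to 20 rows; each row shifts and turns the commanded pose from where the row before left it; what a row does not reach is not made up. A row lasts 1/12 s, in which the tool goes at most 41.7 mm and 7.16 degrees, less where a joint would pass 70% of its speed; a pose out of reach is approached as far as the arm can. A call is refused whole if a number of a shift passes 41.7 or a number of a turn 1, either way. A call with a gripper value outside its range is refused whole. "gripper" is the opening, from 0 (shut) to 1 (fully open), set as the call begins (left out, the last holds). The fingers move at their own pace and stop on an object; the grip force is fixed at half the most. Time passes only in rows, so rows that do not move let the fingers close. It gives the time, the measured TCP pose, the force, the opening and the grip force at its end, in the units of the state.
- read_state(): the state, without advancing time (a new reading comes with each control period).
- get_image(name): name is "scene" or "side" or "wrist"; returns a dict with "image" (480x640x3 uint8, red, green, blue), "fx", "fy", "cx", "cy" (pixels), "eye" and "rotation" of the camera in the world. Camera axes: x right, y down, z forward; pixel columns grow to the right and rows downward; lengths in mm; the calibration is good to about 2 mm. A picture is of the moment at which its call begins. There is no depth.
- job_done(): hands the job in; it is judged then, once.
The state is a dict: "clock": time; "joints": joint angles; "joint_vel": joint speeds; "joint_efforts": joint torques, N m; "position": TCP position; "ee_rot": TCP orientation; "contact_force": force on the tool from outside, world axes, zero at the start; "wrist_torque": the same for the moment, N m; "gripper_width": finger opening in mm; "grasp_force": force on a finger pad.
Only numpy, scipy, OpenCV 4.12 (cv2) and the standard library are available. Lean on these libraries where they do the work, as an engineer would, in place of code of your own. Each camera call takes 0.05 s, during which the arm holds its last target. There are 200 camera calls.

## Working session

There is one attempt and no reset: what is moved stays moved. The work goes in short steps, Python scripts to look and compute and a tool call to move; the robot and the scene stay as the last step left them, time stands still between calls to the robot, and variables do not carry over. Pictures are saved under pics/ and viewed, at most 10 in all, crops included, and the job is handed in when it is done.

Besides the shell and the picture viewer there is one more tool, called after ">>>" in YAML: its name, and indented under it one key for each argument. play_rows: Moves the arm, as the interface text tells. Its arguments: {"type":"object","properties":{"series":{"type":"array","items":{"type":"array","items":{"type":"number"}}},"gripper":{"type":"number"}},"required":["series"]}

```bash
mkdir -p pics; cat > h.py <<'E'
import numpy as np, cv2
from bench import read_state, get_image
def snap(n,f=None):
    d=get_image(n)
    if f: cv2.imwrite('pics/'+f,d['image'][:,:,::-1])
    return d
def ray(d,u,v):
    r=np.array(d['rotation']).reshape(3,3)@np.array([(u-d['cx'])/d['fx'],(v-d['cy'])/d['fy'],1]); return np.array(d['eye']),r
def onz(d,u,v,z):
    e,r=ray(d,u,v); return e+r*(z-e[2])/r[2]
def tri(d1,p1,d2,p2):
    e,r=ray(d1,*p1); f,s=ray(d2,*p2)
    k=np.linalg.lstsq(np.c_[r,-s],f-e,rcond=None)[0]; a=e+k[0]*r; b=f+k[1]*s
    return (a+b)/2,np.linalg.norm(a-b)
def proj(d,P):
    c=np.array(d['rotation']).reshape(3,3).T@(np.array(P)-np.array(d['eye'])); return d['fx']*c[0]/c[2]+d['cx'],d['fy']*c[1]/c[2]+d['cy']
E
python3 - <<'E'
from h import *
import pickle
ds={n:snap(n,n+'0.png') for n in('scene','side','wrist')}
pickle.dump(ds,open('d0.pkl','wb'))
for n,d in ds.items(): print(n,d['fx'],np.round(d['eye']),np.round(d['rotation'],2).tolist())
print(read_state())
E
```

```text
scene 570.0177159644088 [-172. 1479.  799.] [-0.2, 0.81, -0.53, 0.11]
side 474.82091351758464 [   39. -1108.   781.] [0.84, -0.16, 0.1, -0.5]
wrist 351.77174910087354 [302. 550. 373.] [-0.55, 0.83, 0.11, -0.07]
{'clock': 0.15, 'joints': array([ 1.43161184e+00,  3.85386245e-01,  6.99160304e-03, -3.40694010e-04,
       -1.19401922e+00, -2.58601030e-01]), 'joint_vel': array([ 0.00085823, -0.00230774,  0.00254909,  0.00283968, -0.00079363,
       -0.00094704]), 'joint_efforts': array([-2.55858358e-04, -3.92679834e+01,  1.88581878e+01,  4.18856397e+00,
       -3.41225859e-03, -1.64848359e-06]), 'position': array([241.94533354, 575.85819393, 255.49101449]), 'ee_rot': array([ 9.80273209e-01, -1.97645535e-01, -1.09803651e-04,  8.16776385e-04]), 'contact_force': array([ 0.63397089, -0.02994224, -1.20998993]), 'wrist_torque': array([-0.00774655,  0.01647027, -0.02131501]), 'grasp_force': 0.0, 'gripper_width': 85.58828362395562}
```

View pics/scene0.png

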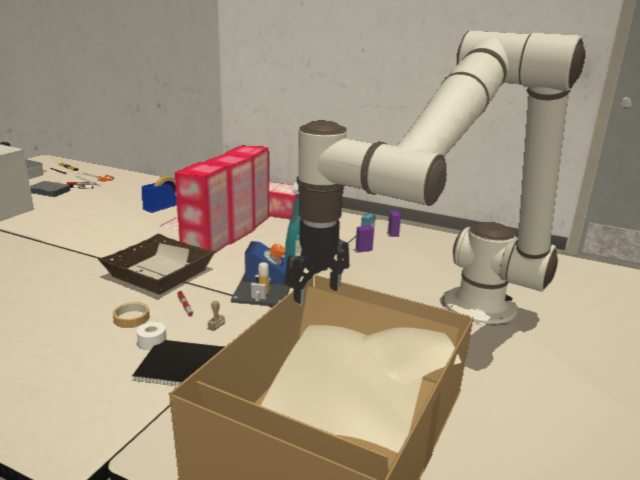

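View pics/side0.png

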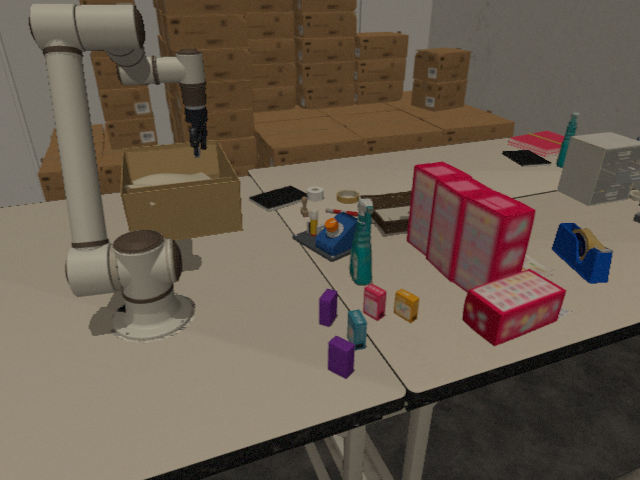

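The side view shows, in the row, teal at (357,330), pink at (374,302) and orange at (406,305), with purple look-alikes at (328,308) and (341,357). The clamp with cap is at (332,228), the glue stick at (313,222) and the spray bottle at (362,245). The packet at (357,330) is the only teal one. I'll confirm with an enlarged crop.

```bash
sed -i 's/np.array(d\[.rotation.\]).reshape(3,3)/R.from_quat(d["rotation"]).as_matrix()/; 1a from scipy.spatial.transform import Rotation as R' h.py
python3 - <<'E'
from h import *
import pickle
ds=pickle.load(open('d0.pkl','rb'))
a=ds['side']['image'][190:390,285:435]; b=ds['scene']['image'][190:310,225:325]
a=cv2.resize(a,None,fx=2.95,fy=2.95,interpolation=cv2.INTER_CUBIC)
b=cv2.resize(b,(350,420),interpolation=cv2.INTER_CUBIC)
c=np.zeros((590,800,3),np.uint8); c[:a.shape[0],:a.shape[1]]=a; c[:420,450:]=b
cv2.imwrite('pics/crop1.png',c[:,:,::-1])
def blob(n,lo,hi,box):
    h=cv2.cvtColor(ds[n]['image'],cv2.COLOR_RGB2HSV); m=cv2.inRange(h,lo,hi); k=np.zeros_like(m); x0,y0,x1,y1=box; k[y0:y1,x0:x1]=m[y0:y1,x0:x1]
    c=max(cv2.findContours(k,0,2)[0],key=cv2.contourArea); M=cv2.moments(c); return (M['m10']/M['m00'],M['m01']/M['m00']),cv2.boundingRect(c),cv2.contourArea(c)
for nm,lo,hi,bs,bc in [('orangecap',(3,150,150),(18,255,255),(310,210,350,245),(260,235,295,270)),('yellow',(15,120,100),(30,255,255),(300,205,322,240),(250,260,280,290))]:
    p=blob('side',lo,hi,bs);q=blob('scene',lo,hi,bc); print(nm,p,q,tri(ds['side'],p[0],ds['scene'],q[0]))
t=blob('side',(80,80,50),(105,255,255),(340,300,370,355));print('teal',t,onz(ds['side'],*t[0],45))
E
```

```text
orangecap ((329.62152777777777, 222.3159722222222), (325, 218, 11, 9), 48.0) ((276.821768707483, 250.59183673469389), (270, 244, 15, 14), 122.5) (array([569.12543924, 157.69225213, 100.79483124]), np.float64(1.3462772541898445))
yellow ((313.18233618233614, 226.2991452991453), (311, 220, 6, 15), 58.5) ((263.59150326797385, 280.56535947712416), (259, 277, 9, 13), 51.0) (array([552.65710561, 255.26172929,  47.20966567]), np.float64(11.208718671525949))
teal ((357.6849256900212, 326.14309978768574), (348, 310, 19, 39), 392.5) [ 459.50834259 -289.62770332   45.        ]
```

View pics/crop1.png

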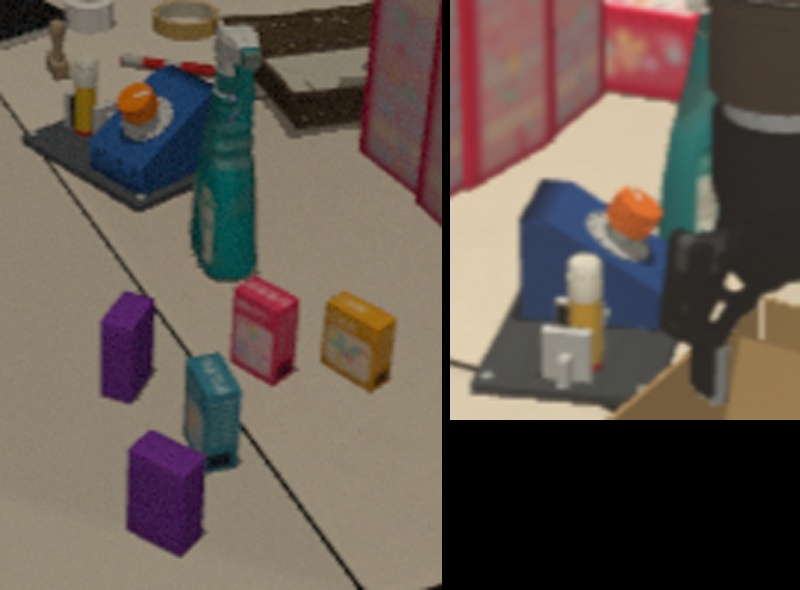

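The crop confirms one teal packet, at (212,410) in the crop, with two plain purple look-alikes. The clamp's fixed jaw faces the robot's left. I'll move the wrist camera over the clamp.

>>> play_rows:
  series:
    - [0, 0, 40, 0, 0, 0]
    - [0, 0, 40, 0, 0, 0]
    - [20, -29, 0, 0, 0, 0]
    - [20, -29, 0, 0, 0, 0]
    - [20, -29, 0, 0, 0, 0]
    - [20, -29, 0, 0, 0, 0]
    - [20, -29, 0, 0, 0, 0]
    - [20, -29, 0, 0, 0, 0]
    - [20, -29, 0, 0, 0, 0]
    - [20, -29, 0, 0, 0, 0]
    - [20, -29, 0, 0, 0, 0]
    - [20, -29, 0, 0, 0, 0]
    - [20, -29, 0, 0, 0, 0]
    - [0, 0, 0, 0, 0, 0]
  gripper: 1

```text
clock: 1.32
position: [464.0, 253.1, 336.1]
ee_rot: [0.98, -0.2, -0.0, 0.001]
contact_force: [-0.2, 1.2, -0.5]
gripper_width: 85.3
grasp_force: 0.0
```

```bash
python3 - <<'E'
from h import *
import pickle
d=snap('wrist','w1.png'); pickle.dump(d,open('w1.pkl','wb'))
s=read_state(); print(s['position'],s['ee_rot'],s['joints'],np.round(d['eye']),d['fx'])
# camera in tool frame
T=R.from_quat(s['ee_rot']); print(T.inv().apply(np.array(d['eye'])-s['position']),(T.inv()*R.from_quat(d['rotation'])).as_matrix().round(2))
E
```

```text
[463.16092701 254.71979993 335.98138947] [ 9.79809947e-01 -1.99930688e-01 -2.34684049e-04  3.64943345e-04] [ 8.09929672e-01  1.71642087e-01 -8.85532789e-02 -1.06911822e-05
 -1.31146868e+00  3.58295002e-01] [524. 227. 454.] 351.77174910087354
[  66.36843733    1.61724108 -118.11139332] [[ 0.   -0.97 -0.26]
 [ 1.    0.    0.  ]
 [-0.   -0.26  0.97]]
```

View pics/w1.png

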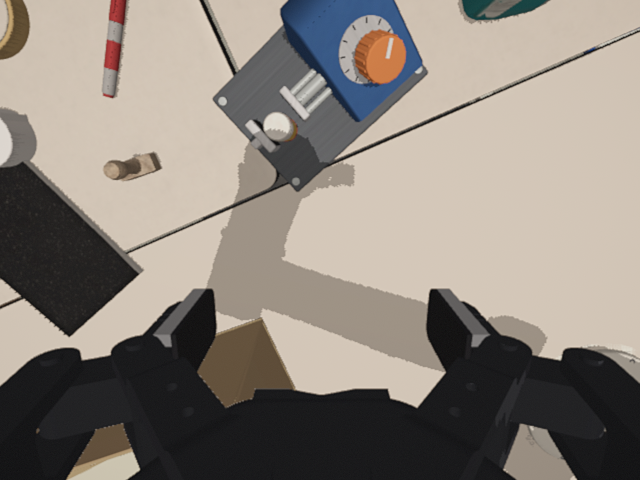

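The wrist view shows plate corners at (215,98), (297,190) and (427,70). The glue cap's top is at (278,126), the fixed jaw at (262,135), the moving jaw at (293,98), the cap's top centre near (383,53) and the stamp at (135,165).

```bash
python3 - <<'E'
from h import *
import pickle
d=pickle.load(open('w1.pkl','rb')); im=d['image']
h=cv2.cvtColor(im,cv2.COLOR_RGB2HSV)
P=[onz(d,*p,12)[:2] for p in [(215,98),(297,190),(427,70)]]
print(np.round(P,1)); ex=P[0]-P[1]; ey=P[1]-P[2]
print('len',np.linalg.norm(ex),np.linalg.norm(ey),'yaw',np.degrees([np.arctan2(ex[1],ex[0]),np.arctan2(ey[1],ey[0])-np.pi/2]))
yaw=np.radians((np.degrees(np.arctan2(ex[1],ex[0]))+2*(np.degrees(np.arctan2(ey[1],ey[0]))-90))/3)
X=np.array([np.cos(yaw),np.sin(yaw)]);Y=np.array([-X[1],X[0]])
# clamp origin: corner P1=(-75,95), P0=(75,95), P2=(-75,-115)
O=np.mean([P[0]-75*X-95*Y,P[1]+75*X-95*Y,P[2]+75*X+115*Y],0); print('O',O,'nest',O+70*Y, 'yaw',yaw)
m=cv2.inRange(h,(3,140,120),(18,255,255)); m[:20]=m[:20]; m[100:]=0;m[:,:350]=0;m[:,412:]=0
c=max(cv2.findContours(m,0,2)[0],key=cv2.contourArea); print('cap',cv2.boundingRect(c),cv2.minEnclosingCircle(c))
g=onz(d,277,125,106); print('glue',g,'in clamp',(g[:2]-O)@X,(g[:2]-O)@Y)
for n,p,z in [('fixjaw top a',(250,122),56),('b',(275,150),56),('mov a',(283,92),56),('mov b',(303,116),56)]:
    q=onz(d,*p,z)[:2]-O; print(n,q@X,q@Y)
E
```

```text
[[617.4 322.3]
 [480.7 277.7]
 [548.6  83. ]]
len 143.8163683717674 206.24667992294647 yaw [18.07565823 19.21514771]
O [580.64499017 212.08762587] nest [558.04554889 278.33915607] yaw 0.32873831269941917
cap (355, 30, 50, 54) ((379.77618408203125, 56.27381134033203), 26.75429916381836)
glue [553.33715696 259.3379231  106.        ] in clamp -10.590791701167625 53.53637525335827
fixjaw top a 16.58153078063321 76.04479962675775
b -22.572991911272062 76.30502607259817
mov a 14.743463515597622 28.795150009196085
mov b -17.02973649927481 29.356884504322505
```

```bash
python3 - <<'E'
from h import *
import pickle
d=pickle.load(open('w1.pkl','rb')); im=d['image']
cv2.imwrite('pics/w1c.png',cv2.resize(im[0:200,200:440],(720,600),interpolation=cv2.INTER_CUBIC)[:,:,::-1])
E
```

```text
(no output)
```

View pics/w1c.png

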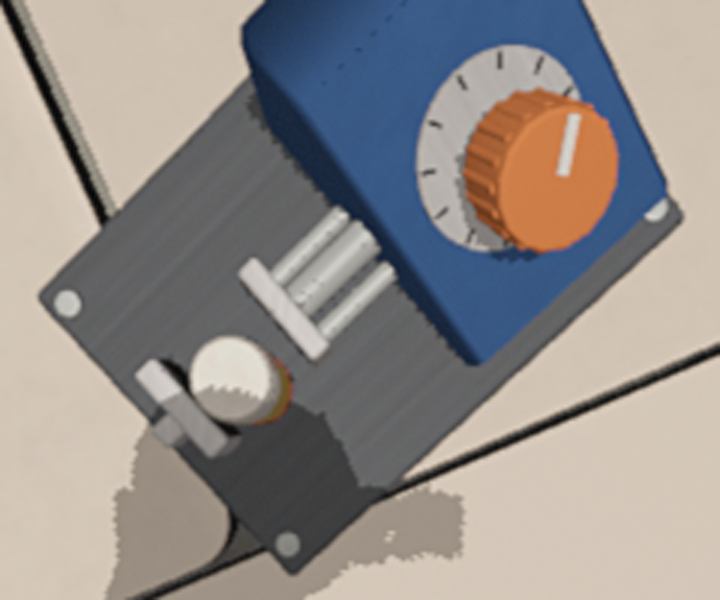

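```bash
cat > clamp.py <<'E'
from h import *
import pickle
d=pickle.load(open('w1.pkl','rb'))
px=lambda x,y:(200+x/3,y/3)
P=[onz(d,*px(*p),12)[:2] for p in [(40,295),(292,575),(683,212)]]
ey=P[1]-P[2]; yaw=np.arctan2(ey[1],ey[0])-np.pi/2
X=np.array([np.cos(yaw),np.sin(yaw)]);Y=np.array([-X[1],X[0]])
J=[onz(d,*px(*p),56)[:2] for p in [(147,364),(225,449),(249,261),(318,355)]]
F=[onz(d,*px(*p),56)[:2] for p in [(158,360),(235,440)]]
M=[onz(d,*px(*p),56)[:2] for p in [(240,265),(310,360)]]
cx=np.mean(J,0)@X; cy=np.mean([p@Y for p in F])-70
O=cx*X+cy*Y
E
python3 - <<'E'
from clamp import *
print('yaw plate',yaw,'jaw yaws',[np.arctan2(*(a-b)[::-1]) for a,b in [(J[0],J[1]),(J[2],J[3]),(F[0],F[1]),(M[0],M[1])]])
print('O',O,'nest',O+70*Y)
print('corners in clamp',[((p-O)@X,(p-O)@Y) for p in P],'mov face',[((p-O)@X,(p-O)@Y) for p in M], 'jawx',[(p-O)@X for p in J])
g=onz(d,277.3,126,106);print('glue',g,(g[:2]-O)@X,(g[:2]-O)@Y)
e,r=ray(d,*px(559,174))
# solve px
best=min(np.arange(-60,35,.25),key=lambda a:abs(((e+r*((45+(a+62)*.6105+35-e[2])/r[2]))[:2]-O)@X-(a-21.4)))
z=45+(best+62)*.6105; q=e+r*((z+35-e[2])/r[2]); print('cap panel x',best,'y',(q[:2]-O)@Y,'grip z',z+28*.8525,'grip x',best-28*.5227)
for p in [(130,250),(297,178),(500,97)]: print('seam',onz(d,*p,0))
print('box corner at 150',onz(d,262,320,150))
for p in [(135,165)]: print('stamp',onz(d,*p,30))
E
```

```text
yaw plate 0.3388901624852869 jaw yaws [np.float64(0.3363438416995179), np.float64(0.24861310149788746), np.float64(0.3634147141895403), np.float64(0.24865112157233527)]
O [578.84674088 213.38222777] nest [555.5759001  279.40092186]
corners in clamp [(np.float64(73.68603432810139), np.float64(91.65429666011335)), (np.float64(-72.96953473568101), np.float64(94.43929677247449)), (np.float64(-72.96953473568102), np.float64(-113.07272790790859))] mov face [(np.float64(21.021621246120766), np.float64(26.64953944154537)), (np.float64(-18.68436476151154), np.float64(30.242326959767375))] jawx [np.float64(19.825772419329443), np.float64(-20.27707126844161), np.float64(19.828236772595126), np.float64(-19.37693792348259)]
glue [552.40735998 259.45718405 106.        ] -9.618434686887248 52.24392952409034
cap panel x -12.75 y -60.20562209355738 grip z 98.93712500000001 grip x -27.385600000000004
seam [493.81036147 519.61276481   0.        ]
seam [493.58248935 272.82526293   0.        ]
seam [486.19237983   7.3581744    0.        ]
box corner at 150 [393.61402684 343.50416556 150.        ]
stamp [584.5597262  439.99020317  30.        ]
```

>>> play_rows:
  series:
    - [11.2, 0.6, -14, 0, 0, -1]
    - [11.2, 0.6, -14, 0, 0, -1]
    - [11.2, 0.6, -14, 0, 0, -1]
    - [11.2, 0.6, -14, 0, 0, -1]
    - [11.2, 0.6, -14, 0, 0, -1]
    - [11.2, 0.6, -14, 0, 0, -1]
    - [11.2, 0.6, -14, 0, 0, -1]
    - [11.2, 0.6, -14, 0, 0, -1]
    - [0, 0, -25, 0, 0, 0]
    - [0, 0, -25, 0, 0, 0]
    - [0, 0, 0, 0, 0, 0]
    - [0, 0, 0, 0, 0, 0]
  gripper: 1

```text
clock: 2.37
position: [550.9, 262.2, 173.1]
ee_rot: [0.815, -0.579, -0.0, 0.002]
contact_force: [1.0, 0.8, 0.5]
gripper_width: 85.6
grasp_force: 0.0
```

```bash
python3 - <<'E'
from h import *
s=read_state(); T=R.from_quat(s['ee_rot']).as_matrix(); print(s['position'],T.round(3),s['joints'].round(2))
E
```

```text
[550.92840933 262.17241852 173.09846712] [[ 0.33  -0.944 -0.003]
 [-0.944 -0.33  -0.003]
 [ 0.002  0.003 -1.   ]] [ 0.71  0.43 -0.14  0.   -1.   -0.37]
```

>>> play_rows:
  series:
    - [1.5, -2.7, -22, 0, 0, 0]
    - [0, 0, -30, 0, 0, 0]
    - [0, 0, -30, 0, 0, 0]
    - [0, 0, 0, 0, 0, 0]
    - [0, 0, 0, 0, 0, 0]

```text
clock: 2.78
position: [553.4, 259.7, 93.1]
ee_rot: [0.816, -0.579, 0.0, 0.0]
contact_force: [0.8, 0.4, 0.8]
gripper_width: 85.6
grasp_force: 0.0
```

>>> play_rows:
  series:
    - [0, 0, 0, 0, 0, 0]
    - [0, 0, 0, 0, 0, 0]
    - [0, 0, 0, 0, 0, 0]
    - [0, 0, 0, 0, 0, 0]
    - [0, 0, 0, 0, 0, 0]
    - [0, 0, 0, 0, 0, 0]
    - [0, 0, 0, 0, 0, 0]
    - [0, 0, 0, 0, 0, 0]
  gripper: 0

```text
clock: 3.45
position: [553.8, 259.7, 93.7]
ee_rot: [0.815, -0.579, 0.001, -0.001]
contact_force: [-1.4, 0.6, 5.6]
gripper_width: 26.5
grasp_force: 58.8
```

>>> play_rows:
  series:
    - [0, 0, 20, 0, 0, 0]
    - [0, 0, 30, 0, 0, 0]
    - [0, 0, 30, 0, 0, 0]
    - [-14, -8, 0, 0, 0, 0]
    - [-19, -10, 0, 0, 0, 0]
    - [-19, -10, 0, 0, 0, 0]
    - [-19, -10, 0, 0, 0, 0]
    - [-19, -10, 0, 0, 0, 0]
    - [-19, -10, 0, 0, 0, 0]
    - [-19, -10, -10, 0, 0, 0]
    - [0, 0, -25, 0, 0, 0]
    - [0, 0, -25, 0, 0, 0]
    - [0, 0, -15, 0, 0, 0]
    - [0, 0, -8, 0, 0, 0]
    - [0, 0, 0, 0, 0, 0]
    - [0, 0, 0, 0, 0, 0]

```text
clock: 4.78
position: [425.4, 191.4, 89.4]
ee_rot: [0.815, -0.579, 0.0, 0.0]
contact_force: [0.6, 0.3, 0.0]
gripper_width: 26.0
grasp_force: 59.1
```

Now lower in small steps until it touches.

>>> play_rows:
  series:
    - [0, 0, -4, 0, 0, 0]
    - [0, 0, -3, 0, 0, 0]
    - [0, 0, -1, 0, 0, 0]
    - [0, 0, 0, 0, 0, 0]
    - [0, 0, 0, 0, 0, 0]

```text
clock: 5.2
position: [425.4, 191.5, 81.7]
ee_rot: [0.815, -0.579, 0.0, -0.0]
contact_force: [-0.4, 0.1, 0.0]
gripper_width: 26.3
grasp_force: 59.0
```

```bash
python3 - <<'E'
from h import *
s=read_state(); print(s['position'],s['contact_force'],s['wrist_torque'],s['joints'].round(2))
d=snap('wrist','w2.png')
E
```

```text
[425.40940117 191.47038158  81.65387728] [-0.43960031  0.13313006  0.03997463] [-0.00198931  0.01484547  0.06491885] [ 0.77  0.34 -0.6   0.   -0.64 -0.44]
```

View pics/w2.png

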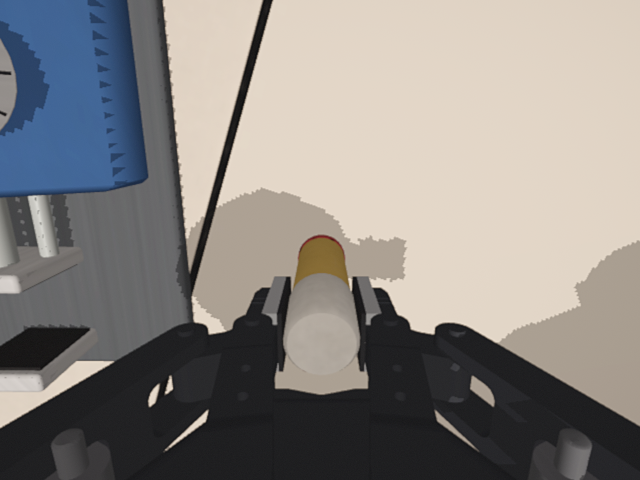

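The picture shows the glue stick held upright, its cap at (322,325), just above the table. I'll keep lowering.

>>> play_rows:
  series:
    - [0, 0, -1, 0, 0, 0]
    - [0, 0, -1, 0, 0, 0]
    - [0, 0, 0, 0, 0, 0]

```text
clock: 5.5
position: [425.6, 191.5, 81.5]
ee_rot: [0.816, -0.579, 0.0, -0.0]
contact_force: [-4.1, -1.3, 17.8]
gripper_width: 26.6
grasp_force: 61.1
```

>>> play_rows:
  series:
    - [0, 0, -1, 0, 0, 0]
    - [0, 0, 0, 0, 0, 0]

```text
clock: 5.67
position: [425.7, 191.6, 81.5]
ee_rot: [0.816, -0.579, 0.001, -0.0]
contact_force: [-7.0, -1.5, 24.8]
gripper_width: 26.5
grasp_force: 61.9
```

>>> play_rows:
  series:
    - [0, 0, 2, 0, 0, 0]
    - [0, 0, 0.5, 0, 0, 0]

```text
clock: 5.83
position: [425.5, 191.6, 81.6]
ee_rot: [0.815, -0.579, 0.0, -0.001]
contact_force: [-0.6, 0.9, 3.5]
gripper_width: 26.2
grasp_force: 59.4
```

>>> play_rows:
  series:
    - [0, 0, 0, 0, 0, 0]
    - [0, 0, 0, 0, 0, 0]
    - [0, 0, 0, 0, 0, 0]
    - [0, 0, 0, 0, 0, 0]
    - [0, 0, 0, 0, 0, 0]
    - [0, 0, 0, 0, 0, 0]
    - [0, 0, 0, 0, 0, 0]
    - [0, 0, 20, 0, 0, 0]
    - [0, 0, 40, 0, 0, 0]
    - [0, 0, 40, 0, 0, 0]
    - [0, 0, 40, 0, 0, 0]
    - [0, 0, 40, 0, 0, 0]
    - [0, 0, 40, 0, 0, 0]
    - [0, 0, 40, 0, 0, 0]
    - [0, 0, 0, 0, 0, 0]
  gripper: 1

```text
clock: 7.08
position: [428.1, 192.7, 349.8]
ee_rot: [0.815, -0.579, 0.003, -0.008]
contact_force: [1.0, 0.1, 0.4]
gripper_width: 85.3
grasp_force: 0.0
```

```bash
python3 - <<'E'
from h import *
s=read_state(); print(s['position'],s['joints'].round(2))
import pickle
d=snap('wrist','w3.png'); pickle.dump(d,open('w3.pkl','wb'))
h=cv2.cvtColor(d['image'],cv2.COLOR_RGB2HSV)
m=cv2.inRange(h,(15,120,100),(30,255,255)); cs=sorted(cv2.findContours(m,0,2)[0],key=cv2.contourArea)[-2:]
for c in cs: print(cv2.boundingRect(c),cv2.contourArea(c))
print('expected foot/top px',proj(d,(425.5,191.5,0)),proj(d,(425.5,191.5,94)))
E
```

```text
[428.14404239 192.67804341 349.83671178] [ 0.77  0.05 -0.2   0.   -1.31 -0.44]
(26, 294, 21, 31) 8.5
(319, 183, 18, 8) 55.0
expected foot/top px (np.float64(327.03115414582936), np.float64(190.89706258225755)) (np.float64(326.99629292856133), np.float64(203.18320722504671))
```

>>> play_rows:
  series:
    - [1, -36, 0, 0, 0, 0]
    - [1, -36, 0, 0, 0, 0]
    - [1, -36, 0, 0, 0, 0]
    - [1, -36, 0, 0, 0, 0]
    - [1, -36, 0, 0, 0, 0]
    - [1, -36, 0, 0, 0, 0]
    - [1, -36, 0, 0, 0, 0]
    - [1, -36, 0, 0, 0, 0]
    - [1, -36, 0, 0, 0, 0]
    - [1, -36, 0, 0, 0, 0]
    - [1, -36, 0, 0, 0, 0]
    - [0, 0, 0, 0, 0, 0]
    - [0, 0, 0, 0, 0, 0]

```text
clock: 8.22
position: [435.4, -206.2, 338.9]
ee_rot: [0.814, -0.581, -0.002, 0.001]
contact_force: [0.3, -0.1, -0.2]
gripper_width: 85.1
grasp_force: 0.0
```

```bash
python3 - <<'E'
from h import *
import pickle
s=read_state(); print(s['position'],s['joints'].round(2))
d=snap('wrist','w4.png'); pickle.dump(d,open('w4.pkl','wb'))
sd=snap('side'); c=cv2.resize(sd['image'][190:270,270:370],(500,400),interpolation=cv2.INTER_CUBIC)
out=np.zeros((480,800,3),np.uint8); out[:,:480]=cv2.resize(d['image'],(480,360)).repeat(1,0)[:0].sum() if 0 else 0
out[:360,:480]=cv2.resize(d['image'],(480,360)); out[:256,480:]=cv2.resize(c,(320,256)); 
cv2.imwrite('pics/w4m.png',out[:360,:,::-1])
E
```

```text
[ 435.36042405 -206.18203699  338.8838585 ] [-0.1   0.09 -0.18 -0.   -1.31  0.44]
```

View pics/w4m.png

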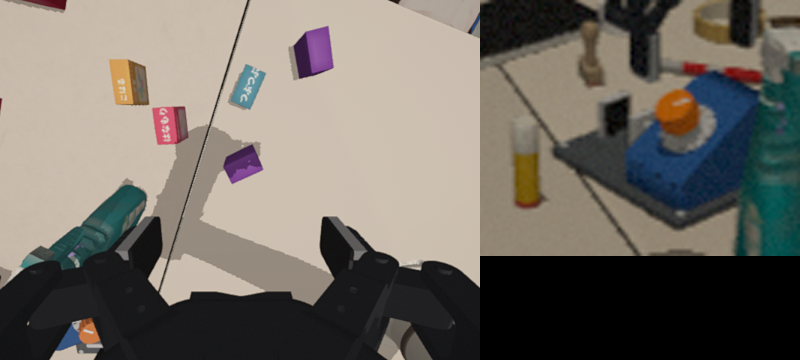

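The glue stick stands upright on the table (right inset, 525,165). In the wrist view the teal top is at (250,83) in half-size pixels, purple look-alikes at (313,52) and (243,163), pink at (170,124) and orange at (128,82). Next, an exact pose for the teal packet.

```bash
python3 - <<'E'
from h import *
import pickle
d=pickle.load(open('w4.pkl','rb')); im=d['image']
h=cv2.cvtColor(im,cv2.COLOR_RGB2HSV)
def pc(name,lo,hi,box,z):
    x0,y0,x1,y1=box; m=cv2.inRange(h,lo,hi); k=np.zeros_like(m); k[y0:y1,x0:x1]=m[y0:y1,x0:x1]
    k=cv2.morphologyEx(k,cv2.MORPH_CLOSE,np.ones((7,7)))
    c=max(cv2.findContours(k,0,2)[0],key=cv2.contourArea)
    a=cv2.approxPolyDP(cv2.convexHull(c),2.5,True)[:,0]
    w=[onz(d,*p,z)[:2].round(1).tolist() for p in a]; r=cv2.minAreaRect(np.array([onz(d,*p,z)[:2] for p in c[:,0]],np.float32))
    print(name,a.tolist(),w,r)
pc('teal',(82,60,50),(105,255,255),(295,75,365,160),82)
pc('purple1',(120,60,30),(150,255,255),(380,20,460,120),75)
pc('pink',(165,80,80),(180,255,255),(190,130,260,200),83)
pc('purple2',(120,60,30),(150,255,255),(290,180,360,250),75)
cv2.imwrite('pics/teal.png',cv2.resize(im[70:170,290:390],(600,600),interpolation=cv2.INTER_CUBIC)[:,:,::-1])
s=read_state()
E
```

```text
teal [[328, 86], [353, 98], [332, 145], [308, 134]] [[465.6, -320.2], [438.4, -317.8], [443.0, -268.2], [469.9, -270.4]] ((454.2908020019531, -294.297607421875), (50.68303680419922, 28.898948669433594), 84.8702163696289)
purple1 [[437, 35], [444, 89], [399, 103], [392, 61], [408, 42]] [[380.7, -399.4], [354.0, -356.8], [392.0, -329.6], [413.4, -363.6], [405.0, -384.5]] ((386.3091735839844, -364.1511535644531), (47.7563362121582, 54.602108001708984), 32.45712661743164)
pink [[245, 143], [250, 182], [236, 191], [210, 192], [203, 145]] [[528.1, -240.9], [512.3, -204.3], [523.7, -190.3], [549.5, -180.2], [568.4, -224.9]] ((539.1156616210938, -211.180419921875), (44.72764205932617, 50.482425689697266), 22.59367561340332)
purple2 [[336, 193], [350, 225], [309, 244], [298, 223], [302, 209]] [[421.7, -221.9], [394.9, -193.3], [431.1, -157.5], [450.5, -176.6], [451.2, -193.1]] ((426.51617431640625, -189.50732421875), (52.338523864746094, 41.372352600097656), 44.207149505615234)
```

View pics/teal.png

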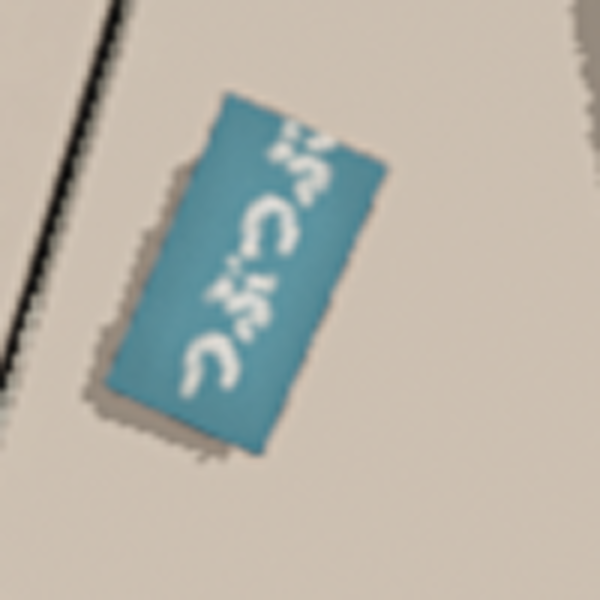

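The enlarged crop shows one teal packet with a cleanly outlined top face, corners at (228,93), (387,165), (262,455) and (107,383). Its size, 51 x 29 mm, matches 52 x 31. Approaching it with the fingers along its long axis.

>>> play_rows:
  series:
    - [1.7, -8, -14, 0, 0, 1]
    - [1.7, -8, -14, 0, 0, 1]
    - [1.7, -8, -14, 0, 0, 1]
    - [1.7, -8, -14, 0, 0, 1]
    - [1.7, -8, -14, 0, 0, 1]
    - [1.7, -8, -14, 0, 0, 1]
    - [1.7, -8, -14, 0, 0, 1]
    - [1.7, -8, -14, 0, 0, 1]
    - [1.7, -8, -14, 0, 0, 1]
    - [1.7, -8, -14, 0, 0, 1]
    - [1.7, -8, -14, 0, 0, 1]
    - [0, 0, 0, 0, 0, 0]
    - [0, 0, 0, 0, 0, 0]

```text
clock: 9.4
position: [454.8, -291.5, 186.2]
ee_rot: [0.999, -0.042, -0.001, -0.0]
contact_force: [0.8, -0.0, 1.7]
gripper_width: 85.4
grasp_force: 0.0
```

```bash
python3 - <<'E'
from h import *
s=read_state(); T=R.from_quat(s['ee_rot']).as_matrix(); print(s['position'],np.degrees(np.arctan2(T[1,1],T[0,1])),T[:,2].round(3),s['joints'].round(2))
d=snap('wrist')
h=cv2.cvtColor(d['image'],cv2.COLOR_RGB2HSV); k=cv2.inRange(h,(82,60,50),(105,255,255)); k[:, :150]=0;k[:,500:]=0
k=cv2.morphologyEx(k,cv2.MORPH_CLOSE,np.ones((9,9)));c=max(cv2.findContours(k,0,2)[0],key=cv2.contourArea)
a=cv2.approxPolyDP(cv2.convexHull(c),5,True)[:,0]; print(a.tolist(),[onz(d,*p,82)[:2].round(1).tolist() for p in a])
E
```

```text
[ 454.82860294 -291.52888057  186.23053484] -94.85632672393461 [-0.002  0.001 -1.   ] [-0.27  0.31 -0.3  -0.   -0.97  1.76]
[[354, 203], [364, 222], [362, 264], [288, 263], [287, 221], [297, 202]] [[479.5, -315.0], [466.6, -320.7], [437.9, -317.9], [442.7, -268.6], [471.4, -271.1], [483.2, -278.8]]
```

>>> play_rows:
  series:
    - [0, -3, -26, 0, 0, 0]
    - [0, 0, -30, 0, 0, 0]
    - [0, 0, -30, 0, 0, 0]
    - [0, 0, -20, 0, 0, 0]
    - [0, 0, -10, 0, 0, 0]
    - [0, 0, 0, 0, 0, 0]
    - [0, 0, 0, 0, 0, 0]

```text
clock: 10.03
position: [455.9, -295.6, 71.9]
ee_rot: [0.999, -0.042, 0.001, 0.0]
contact_force: [-0.3, -0.1, -0.1]
gripper_width: 85.4
grasp_force: 0.0
```

>>> play_rows:
  series:
    - [0, 0, 0, 0, 0, 0]
    - [0, 0, 0, 0, 0, 0]
    - [0, 0, 0, 0, 0, 0]
    - [0, 0, 0, 0, 0, 0]
    - [0, 0, 0, 0, 0, 0]
    - [0, 0, 0, 0, 0, 0]
    - [0, 0, 0, 0, 0, 0]
  gripper: 0

```text
clock: 10.62
position: [456.1, -296.1, 72.5]
ee_rot: [0.999, -0.042, 0.002, 0.001]
contact_force: [0.9, 1.5, 7.2]
gripper_width: 51.8
grasp_force: 63.0
```

>>> play_rows:
  series:
    - [0, 0, 15, 0, 0, 0]
    - [0, 0, 30, 0, 0, 0]
    - [0, 0, 30, 0, 0, 0]
    - [0, 0, 0, 0, 0, 0]

```text
clock: 10.95
position: [458.2, -297.2, 151.9]
ee_rot: [0.999, -0.041, 0.006, 0.002]
contact_force: [0.5, 0.3, 1.3]
gripper_width: 51.5
grasp_force: 62.4
```

```bash
python3 - <<'E'
from h import *
s=read_state(); T=R.from_quat(s['ee_rot']); print(s['position'],T.as_matrix().round(3))
d=snap('wrist','w5.png')
h=cv2.cvtColor(d['image'],cv2.COLOR_RGB2HSV); k=cv2.inRange(h,(82,60,50),(105,255,255)); k[:, :150]=0;k[:,500:]=0
k=cv2.morphologyEx(k,cv2.MORPH_CLOSE,np.ones((9,9)));c=max(cv2.findContours(k,0,2)[0],key=cv2.contourArea)
a=cv2.approxPolyDP(cv2.convexHull(c),5,True)[:,0]; z=s['position'][2]+12
print(a.tolist(),[T.inv().apply(onz(d,*p,z)-s['position']).round(1).tolist() for p in a])
E
```

```text
[ 458.16048165 -297.24133892  151.94276819] [[ 0.997 -0.082  0.011]
 [-0.082 -0.997 -0.005]
 [ 0.011  0.004 -1.   ]]
[[366, 239], [397, 301], [392, 375], [250, 375], [244, 303], [276, 240]] [[35.2, 14.4, -11.5], [14.1, 25.3, -11.7], [-13.9, 25.1, -12.1], [-13.8, -24.4, -12.3], [13.4, -25.0, -12.0], [34.9, -13.9, -11.7]]
```

```bash
python3 - <<'E'
from h import *
import pickle
ds=pickle.load(open('d0.pkl','rb')); d=ds['side']
print('bottle foot',onz(d,361,281,0),'head',onz(d,363,205,250))
E
```

```text
bottle foot [584.74488903 -52.05948802   0.        ] head [576.83570409 -55.44740875 250.        ]
```

>>> play_rows:
  series:
    - [0, 0, 40, 0, 0, 0]
    - [0, 0, 40, 0, 0, 0]
    - [0, 0, 40, 0, 0, 0]
    - [0, 0, 40, 0, 0, 0]
    - [-2, 10, 30, 0, 0, -1]
    - [-2, 36, 0, 0, 0, -1]
    - [-2, 36, 0, 0, 0, -1]
    - [-2, 36, 0, 0, 0, -1]
    - [-2, 36, 0, 0, 0, -1]
    - [0, 36, 0, 0, 0, -1]
    - [0, 36, 0, 0, 0, -1]
    - [0, 36, 0, 0, 0, -1]
    - [0, 36, 0, 0, 0, -1]
    - [0, 36, 0, 0, 0, -1]
    - [0, 36, 0, 0, 0, -1]
    - [0, 0, 0, 0, 0, 0]
    - [0, 0, 0, 0, 0, 0]

```text
clock: 12.42
position: [444.5, 71.8, 334.8]
ee_rot: [0.82, -0.573, -0.001, 0.001]
contact_force: [-0.2, 0.4, -0.4]
gripper_width: 51.3
grasp_force: 62.7
```

```bash
python3 - <<'E'
from h import *
s=read_state(); T=R.from_quat(s['ee_rot']).as_matrix(); print(s['position'],np.degrees(np.arctan2(T[1,1],T[0,1])),T[:,2].round(3),s['joints'].round(2),s['gripper_width'])
E
```

```text
[444.52964457  71.83466224 334.75291267] -159.9043070716617 [-0.002 -0.001 -1.   ] [ 0.52  0.03 -0.25 -0.   -1.29 -0.17] 51.27259212193457
```

>>> play_rows:
  series:
    - [17, 27, 0, 0, 0, -0.15]
    - [17, 27, 0, 0, 0, 0]
    - [17, 27, 0, 0, 0, 0]
    - [17, 27, 0, 0, 0, 0]
    - [17, 27, 0, 0, 0, 0]
    - [17, 27, 0, 0, 0, 0]
    - [16, 26, 0, 0, 0, 0]
    - [0, 0, -35, 0, 0, 0]
    - [0, 0, -35, 0, 0, 0]
    - [0, 0, -35, 0, 0, 0]
    - [0, 0, -35, 0, 0, 0]
    - [0, 0, 0, 0, 0, 0]
    - [0, 0, 0, 0, 0, 0]

```text
clock: 13.5
position: [562.8, 256.5, 194.0]
ee_rot: [0.814, -0.581, -0.0, 0.003]
contact_force: [0.8, 0.3, 0.8]
gripper_width: 51.4
grasp_force: 62.8
```

```bash
python3 - <<'E'
from h import *
s=read_state(); T=R.from_quat(s['ee_rot']).as_matrix(); print(s['position'],np.degrees(np.arctan2(T[1,1],T[0,1])),T[:,2].round(3))
d=snap('wrist','w6.png'); import pickle; pickle.dump(d,open('w6.pkl','wb'))
E
```

```text
[562.78019996 256.48513484 194.01200652] -161.07842906853986 [-0.004 -0.004 -1.   ]
```

View pics/w6.png

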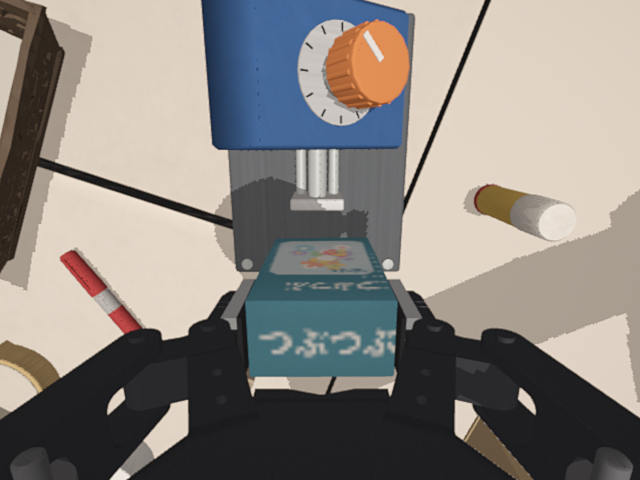

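The view shows the packet held straight. The moving jaw's top edge runs (291,209)–(344,209), the cap top is at (377,62), and the glue stick stands clear at (525,212).

```bash
python3 - <<'E'
from clamp import *
d=pickle.load(open('w6.pkl','rb')); yaw=.335
X=np.array([np.cos(yaw),np.sin(yaw)]);Y=np.array([-X[1],X[0]])
f=lambda p,z:np.array([(onz(d,*p,z)[:2]-O)@X,(onz(d,*p,z)[:2]-O)@Y]).round(1)
print('mov',f((291,209),56),f((344,209),56),'back',f((291,196),56))
print('plate sides',f((229,150),12),f((237,270),12),f((412,150),12),f((399,270),12))
print('screws',f((247,264),13),f((388,264),13))
print('TCP',(np.array([562.78,256.49])-O)@X,(np.array([562.78,256.49])-O)@Y)
e,r=ray(d,377,62)
best=min(np.arange(-60,35,.25),key=lambda a:abs(((e+r*((45+(a+62)*.6105+35-e[2])/r[2]))[:2]-O)@X-(a-21.4)))
z=45+(best+62)*.6105; q=e+r*((z+35-e[2])/r[2]); print('cap panel x',best,'y',(q[:2]-O)@Y,'grip z',z+28*.8525,'grip x',best-28*.5227)
# packet top (held) edges
zt=s=194+9.5
for p in [(247,301),(396,301),(247,376),(396,376)]: print('pk',f(p,zt))
E
```

```text
mov [19.6 28.5] [-19.6  28.6] back [19.3 18.8]
plate sides [ 73.2 -13.1] [73.5 92.4] [-78.5 -12.6] [-73.4  93.2]
screws [63.9 86.4] [-62.9  87.1]
TCP -1.001089235587241 45.99367357813467
cap panel x -10.5 y -59.514167036377465 grip z 100.31075000000001 grip x -25.135600000000004
pk [23.1 32.2]
pk [-27.   32.5]
pk [24.7 61.4]
pk [-28.5  61.8]
```

>>> play_rows:
  series:
    - [0.5, 3, -24, 0, 0, 0]
    - [0, 0, -25, 0, 0, 0]
    - [0, 0, 0, 0, 0, 0]
    - [0, 0, 0, 0, 0, 0]

```text
clock: 13.88
position: [564.5, 261.3, 148.6]
ee_rot: [0.814, -0.581, 0.001, -0.001]
contact_force: [-0.2, 1.3, 0.9]
gripper_width: 51.2
grasp_force: 62.8
```

>>> play_rows:
  series:
    - [0, 0, -15, 0, 0, 0]
    - [0, 0, -15, 0, 0, 0]
    - [0, 0, -12, 0, 0, 0]
    - [0, 0, -10, 0, 0, 0]
    - [0, 0, 0, 0, 0, 0]
    - [0, 0, 0, 0, 0, 0]

```text
clock: 14.38
position: [564.5, 261.8, 96.4]
ee_rot: [0.814, -0.581, 0.001, -0.001]
contact_force: [0.4, -0.2, -0.3]
gripper_width: 51.7
grasp_force: 62.8
```

>>> play_rows:
  series:
    - [-0.4, -1.7, -5, 0, 0, 0]
    - [0, 0, -3, 0, 0, 0]
    - [0, 0, -2, 0, 0, 0]
    - [0, 0, 0, 0, 0, 0]
    - [0, 0, 0, 0, 0, 0]

```text
clock: 14.8
position: [563.3, 259.7, 84.9]
ee_rot: [0.814, -0.581, 0.0, -0.0]
contact_force: [-0.7, -0.6, -1.2]
gripper_width: 51.5
grasp_force: 62.8
```

>>> play_rows:
  series:
    - [0, 0, -1.5, 0, 0, 0]
    - [0, 0, 0, 0, 0, 0]
    - [0, 0, 0, 0, 0, 0]

```text
clock: 15.05
position: [563.4, 259.8, 84.5]
ee_rot: [0.814, -0.581, 0.0, -0.0]
contact_force: [-1.9, -0.9, 5.4]
gripper_width: 51.7
grasp_force: 63.1
```

Touching the plate. Release, hold 0.4 s, then lift and look.

>>> play_rows:
  series:
    - [0, 0, 0, 0, 0, 0]
    - [0, 0, 0, 0, 0, 0]
    - [0, 0, 0, 0, 0, 0]
    - [0, 0, 0, 0, 0, 0]
    - [0, 0, 0, 0, 0, 0]
    - [0, 0, 0, 0, 0, 0]
    - [0, 0, 0, 0, 0, 0]
    - [0, 0, 0, 0, 0, 0]
    - [0, 0, 20, 0, 0, 0]
    - [0, 0, 30, 0, 0, 0]
    - [0, 0, 40, 0, 0, 0]
    - [0, 0, 40, 0, 0, 0]
    - [0, 0, 0, 0, 0, 0]
    - [0, 0, 0, 0, 0, 0]
  gripper: 1

```text
clock: 16.22
position: [564.3, 260.5, 216.8]
ee_rot: [0.814, -0.581, 0.001, -0.003]
contact_force: [-1.3, 0.5, -0.8]
gripper_width: 85.3
grasp_force: 0.0
```

```bash
python3 - <<'E'
from clamp import *
yaw=.335; X=np.array([np.cos(yaw),np.sin(yaw)]);Y=np.array([-X[1],X[0]])
s=read_state(); print(s['position'],s['joints'].round(2))
d=snap('wrist','w7.png'); pickle.dump(d,open('w7.pkl','wb'))
h=cv2.cvtColor(d['image'],cv2.COLOR_RGB2HSV); k=cv2.inRange(h,(82,60,40),(105,255,255)); k[:, :200]=0;k[:,450:]=0;k[:150]=0
k=cv2.morphologyEx(k,cv2.MORPH_CLOSE,np.ones((9,9)));c=max(cv2.findContours(k,0,2)[0],key=cv2.contourArea)
a=cv2.approxPolyDP(cv2.convexHull(c),4,True)[:,0]
print([(p.tolist(),((onz(d,*p,94)[:2]-O)@X).round(1),((onz(d,*p,94)[:2]-O)@Y).round(1)) for p in a])
E
```

```text
[564.26462713 260.46847297 216.80512332] [ 0.69  0.4  -0.06  0.   -1.1  -0.36]
[([352, 201], np.float64(-19.7), np.float64(24.0)), ([360, 217], np.float64(-25.5), np.float64(35.3)), ([359, 257], np.float64(-25.6), np.float64(64.7)), ([288, 257], np.float64(25.6), np.float64(64.7)), ([287, 217], np.float64(25.5), np.float64(35.2)), ([296, 200], np.float64(18.9), np.float64(23.2))]
```

View pics/w7.png

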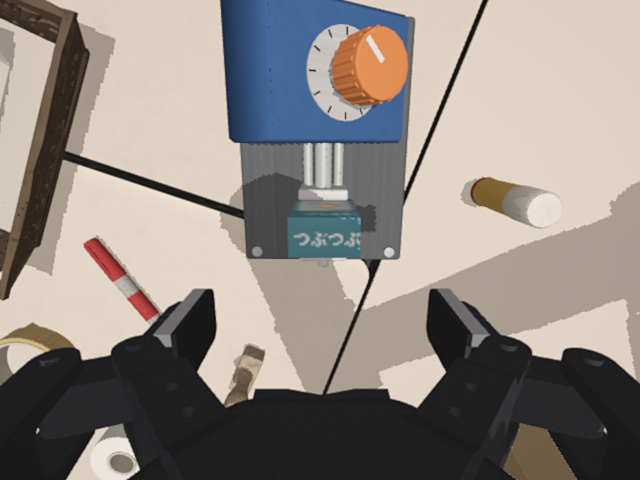

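The packet stands centred between the jaws, top corners (287,217)–(359,257), and the fingers are clear. Now locating the cap axis from three views.

```bash
cat >> clamp.py <<'E'
yaw=.335; X=np.array([np.cos(yaw),np.sin(yaw)]);Y=np.array([-X[1],X[0]])
AX=np.r_[-np.sin(.55)*X,np.cos(.55)]
def cl(p): return np.array([(p[:2]-O)@X,(p[:2]-O)@Y,p[2]])
def wd(p): return np.r_[O+p[0]*X+p[1]*Y,p[2]]
E
python3 - <<'E'
from clamp import *
A=[];b=[];rs=[]
for f,p in [('w1.pkl',(386.3,58)),('w6.pkl',(377,62)),('w7.pkl',(382,65))]:
    e,r=ray(pickle.load(open(f,'rb')),*p); r/=np.linalg.norm(r); M_=np.eye(3)-np.outer(r,r); A.append(M_); b.append(M_@e); rs.append((e,r))
t=np.linalg.lstsq(np.vstack(A),np.hstack(b),rcond=None)[0]; print('tri top',cl(t),[np.linalg.norm(np.cross(t-e,r)) for e,r in rs],'grip',cl(t-13*AX))
d=pickle.load(open('w7.pkl','rb')); e,r=ray(d,382,65)
a=min(np.arange(-60,35,.25),key=lambda a:abs(cl(e+r*((80+(a+62)*.6105-e[2])/r[2]))[0]-(a-21.4)));z=80+(a+62)*.6105
g=cl(e+r*((z-e[2])/r[2])-13*AX);print('w7 grip',g)
G=wd(np.array([-26,-59.8,99.8])); print('G',G,'TCP',G+9*AX,'pre',G+89*AX,'AX',AX)
E
```

```text
tri top [-33.57528192 -60.02823844 108.25192545] [np.float64(0.8070134754023838), np.float64(1.2647204390722135), np.float64(1.2852112434394334)] grip [-26.78034794 -60.02823844  97.16910666]
w7 grip [-27.43606696 -58.80140752  98.98430621]
G [573.95246918 148.35849284  99.8       ] TCP [569.50978832 146.81190182 107.4727207 ] pre [530.0192917  133.06442611 175.67468246] AX [-0.49363121 -0.17184345  0.85252452]
```

>>> play_rows:
  series:
    - [-6, -21, 5, 0.288, -0.826, 0]
    - [-6, -21, 5, 0.288, -0.826, 0]
    - [-6, -21, 0, 0.288, -0.826, 0]
    - [-6, -21, 0, 0.288, -0.826, 0]
    - [-6, -21, 0, 0.288, -0.826, 0]
    - [-5, -22, 0, 0.288, -0.826, 0]
    - [0, 0, 0, -0.494, -0.172, 0.852]
    - [0, 0, 0, -0.494, -0.172, 0.852]
    - [0, 0, 0, -0.494, -0.172, 0.852]
    - [0, 0, 0, -0.494, -0.172, 0.852]
    - [0, 0, 0, -0.494, -0.172, 0.852]
    - [0, 0, 0, -0.494, -0.172, 0.852]
    - [0, 0, 0, -0.494, -0.172, 0.852]
    - [0, 0, 0, -0.494, -0.172, 0.852]
    - [0, 0, 0, -0.494, -0.172, 0.852]
    - [0, 0, 0, -0.494, -0.172, 0.852]
    - [0, 0, 0, 0, 0, 0]

```text
clock: 17.68
position: [533.7, 136.5, 223.1]
ee_rot: [0.959, -0.097, 0.25, -0.097]
contact_force: [0.4, 0.3, 0.0]
gripper_width: 85.6
grasp_force: 0.0
```

```bash
cat > st.py <<'E'
from clamp import *
s=read_state(); T=R.from_quat(s['ee_rot']).as_matrix()
G=np.array([573.5,148.3,99.1]); v=s['position']-G; al=v@AX
print('pos',s['position'].round(1),'j',s['joints'].round(2),'along',al.round(1),'lateral',(v-al*AX).round(1))
print('tilt fix rotvec units',(np.cross(T[:,2],-AX)/np.radians(6)).round(2))
E
python3 st.py
```

```text
pos [533.7 136.5 223.1] j [ 0.51  0.09 -0.84  0.84 -0.17  0.06] along 127.4 lateral [23.  10.1 15.4]
tilt fix rotvec units [0.29 0.02 0.17]
```

>>> play_rows:
  series:
    - [0, 0, -14, 0.29, 0, 0.17]
    - [0, -1, -14, 0, 0, 0]
    - [0, -1, -14, 0, 0, 0]
    - [0, 0, -13, 0, 0, 0]
    - [0, 0, 0, 0, 0, 0]
    - [0, 0, 0, 0, 0, 0]
    - [0, 0, 0, 0, 0, 0]

```text
clock: 18.27
position: [541.0, 130.4, 194.0]
ee_rot: [0.962, -0.092, 0.228, -0.115]
contact_force: [-0.0, 0.2, -0.2]
gripper_width: 85.5
grasp_force: 0.0
```

```bash
python3 st.py
```

```text
pos [541.  130.4 194. ] j [ 0.53  0.15 -0.77  0.51 -0.16  0.37] along 100.0 lateral [16.9 -0.7  9.6]
tilt fix rotvec units [-0.03 -0.35 -0.09]
```

```bash
cat > kin.py <<'E'
import numpy as np
from scipy.optimize import least_squares
from scipy.spatial.transform import Rotation as R
D=[([1.4316,.3854,.007,0,-1.194,-.2586],[241.9,575.9,255.5]),([.8099,.1716,-.0886,0,-1.3115,.3583],[463.2,254.7,336.]),
([.71,.43,-.14,0,-1.,-.37],[550.9,262.2,173.1]),([.77,.34,-.6,0,-.64,-.44],[425.4,191.5,81.7]),([.77,.05,-.2,0,-1.31,-.44],[428.1,192.7,349.8]),
([-.1,.09,-.18,0,-1.31,.44],[435.4,-206.2,338.9]),([-.27,.31,-.3,0,-.97,1.76],[454.8,-291.5,186.2]),([.52,.03,-.25,0,-1.29,-.17],[444.5,71.8,334.8]),
([.69,.40,-.06,0,-1.1,-.36],[564.3,260.5,216.8]),([.51,.09,-.84,.84,-.17,.06],[533.7,136.5,223.1]),([.53,.15,-.77,.51,-.16,.37],[541.,130.4,194.])]
def fk(q,P,s4=1):
    a1,L2,L3,e,h,d6,lat=P; f=q[1]-q[2]
    B=R.from_euler('z',q[0]); F=B*R.from_euler('y',f)
    w=B.apply([a1+L2*np.sin(q[1]),lat,h+L2*np.cos(q[1])])+F.apply([L3,0,e])
    W=F*R.from_euler('x',s4*q[3])*R.from_euler('y',-q[4])
    # tool z = W x-axis ; twist about it by q6
    return w+W.apply([d6,0,0]), W.apply([1,0,0]), W
def fit(s4):
    return least_squares(lambda P:np.concatenate([fk(q,P,s4)[0]-p for q,p in D]+[[(P[5]-250)*.001]]),[0,425,400,0,150,250,-160])
E
python3 - <<'E'
from kin import *
from h import read_state
s=read_state(); q=s['joints']; D.append((q,s['position'])); T=R.from_quat(s['ee_rot']).as_matrix()
for s4 in(1,-1):
    r=fit(s4); p,z,W=fk(q,r.x,s4); print(s4,r.x.round(1),np.sqrt(np.mean(r.fun**2)),'tool z',z.round(3),T[:,2].round(3))
E
```

```text
1 [  42.5  574.4  381.8  -20.8  294.4  410.  -167.9] 11.441052580290314 tool z [ 0.381  0.313 -0.87 ] [ 0.46   0.179 -0.87 ]
-1 [  49.3  564.6  374.3  -14.3  278.9  393.7 -149.1] 14.339746639069554 tool z [ 0.46   0.179 -0.87 ] [ 0.46   0.179 -0.87 ]
```

```bash
cat > kin2.py <<'E'
from kin import *
def fk2(q,P):
    a1,L2,L3,e,h,d6,lat,lat2,e2=P; f=q[1]-q[2]
    B=R.from_euler('z',q[0]); F=B*R.from_euler('y',f); V=F*R.from_euler('x',-q[3]); W=V*R.from_euler('y',-q[4])
    w=B.apply([a1+L2*np.sin(q[1]),lat,h+L2*np.cos(q[1])])+F.apply([L3,0,e])+V.apply([0,lat2,e2])
    return w+W.apply([d6,0,0]),W.apply([1,0,0])
def fit2():
    return least_squares(lambda P:np.concatenate([fk2(q,P)[0]-p for q,p in D]+[(np.array(P)-[0,560,380,0,150,250,-80,-80,0])*.002]),[0,560,380,0,150,250,-80,-80,0])
E
python3 - <<'E'
from kin2 import *
from clamp import AX
from h import read_state
s=read_state(); q=s['joints']; D.append((q,s['position']))
r=fit2(); P=r.x; print(P.round(1),np.sqrt(np.mean(r.fun**2)),np.abs(r.fun).max())
G=np.array([573.5,148.3,99.1])
lo=[-3.1,-1.2,-1.05,-3.1,-2.9,-];hi=0
E
python3 - <<'E'
import sys; sys.path.insert(0,'.')
from kin2 import *
from clamp import AX
from h import read_state
s=read_state(); q=s['joints']; D.append((q,s['position']))
r=fit2(); P=r.x; print(P.round(1),np.sqrt(np.mean(r.fun**2)),np.abs(r.fun).max())
G=np.array([573.5,148.3,99.1]); lo=np.array([-3.1,-1.2,-1.05,-3.1,-2.9]);hi=np.array([3.1,2,1.4,2.0,-.165]); rng=np.random.default_rng(0); S=[]
for al in (9,90):
  S=[]
  for k in range(80):
    x=least_squares(lambda x:np.r_[(fk2(x,P)[0]-G-al*AX)/300,fk2(x,P)[1]+AX],lo+(hi-lo)*rng.random(5),bounds=(lo,hi))
    S.append((round(x.cost*1e6,2),x.x.round(2).tolist()))
  S.sort(); seen=[]
  for c,x in S:
    if not any(np.abs(np.array(x)-y).max()<.05 for y in seen): seen.append(np.array(x)); print(al,c,x)
    if len(seen)>3: break
E
```

```text
[ 3.400e+00  5.642e+02  4.174e+02  3.600e+00  1.508e+02  2.656e+02
 -5.000e-01 -1.591e+02 -1.700e+00] 1.158635620446116 4.449105745223903
9 6765.86 [0.51, 0.35, -0.56, -0.07, -0.17]
9 23197.07 [0.0, 0.38, -0.71, -3.1, -0.17]
9 26730.27 [0.24, 0.32, -0.86, 2.0, -0.17]
9 486850.27 [2.78, -1.2, -1.05, 0.3, -2.33]
90 2153.45 [0.55, 0.15, -0.77, 0.43, -0.17]
90 41233.62 [-0.02, 0.22, -0.8, -3.1, -0.17]
90 289419.51 [2.72, -1.2, -1.05, 0.4, -2.29]
90 379115.11 [-3.1, -1.2, -1.05, -0.06, -2.57]  File "<stdin>", line 7
    lo=[-3.1,-1.2,-1.05,-3.1,-2.9,-];hi=0
                                   ^
SyntaxError: invalid syntax
```

```bash
cat > ik.py <<'E'
from kin2 import *
from clamp import AX,X,Y
from h import read_state
P=fit2().x
G=np.array([573.5,148.3,99.1]); lo=np.array([-3.1,-1.2,-1.05,-3.1,-2.9]);hi=np.array([3.1,2,1.4,2.0,-.18])
def solve(off,n=30,seeds=None,w=1):
    rng=np.random.default_rng(0); out=[]
    for k in range(n):
        x0=lo+(hi-lo)*rng.random(5)
        if k%2==0: x0=np.clip(np.array([.5,.3,-.7,rng.uniform(-3,1.9),-.3]),lo,hi)
        def f(x):
            p,z=fk2(x,P); return np.r_[(p+6*z-G-off*AX)/5,z+AX]
        x=least_squares(f,x0,bounds=(lo,hi)); p,z=fk2(x.x,P)
        out.append((np.degrees(np.arccos(np.clip(-z@AX,-1,1))),np.linalg.norm(p+6*z-G-off*AX),x.x,p,z))
    return sorted([o for o in out if o[1]<1],key=lambda o:o[0])
E
python3 - <<'E'
from ik import *
for off in (0,6,80):
    seen=[]
    for a,e,x,p,z in solve(off):
        if not any(np.abs(x-y).max()<.1 for y in seen):
            seen.append(x); print(off,a.round(1),e.round(2),x.round(2),p.round(1),'z in clamp axes',np.array([z[:2]@X,z[:2]@Y,z[2]]).round(3))
        if len(seen)>2: break
print(-AX)
E
```

```text
0 7.3 0.0 [ 0.51  0.36 -0.54 -0.15 -0.18] [571.1 146.8 104.4] z in clamp axes [ 0.462  0.108 -0.88 ]
0 13.5 0.01 [-0.03  0.36 -0.72 -3.1  -0.18] [569.7 148.4 103.8] z in clamp axes [ 0.587 -0.215 -0.781]
6 7.1 0.0 [ 0.51  0.35 -0.55 -0.11 -0.18] [568.1 145.8 109.5] z in clamp axes [ 0.461  0.105 -0.881]
6 13.8 0.01 [-0.03  0.35 -0.72 -3.1  -0.18] [566.8 147.3 108.9] z in clamp axes [ 0.591 -0.218 -0.777]
6 14.4 0.01 [ 0.22  0.33 -0.88  2.   -0.18] [567.9 147.7 109.6] z in clamp axes [ 0.395 -0.211 -0.894]
80 4.5 0.0 [ 0.56  0.18 -0.74  0.32 -0.18] [531.5 133.4 172.6] z in clamp axes [ 0.467  0.047 -0.883]
80 18.6 0.01 [-0.06  0.18 -0.8  -3.1  -0.18] [529.8 134.7 171.6] z in clamp axes [ 0.651 -0.26  -0.713]
[ 0.49363121  0.17184345 -0.85252452]
```

```bash
python3 - <<'E'
from ik import *
hi[4]=-.2
a,e,x,p,z=solve(5)[0]; print(a,x.round(3),z.round(4),p.round(1))
hi[4]=-.161
for off in (5,20,40,60,80):
    def f(q):
        pp,zz=fk2(q,P); return np.r_[(pp+6*zz-G-off*AX)/5,(zz-z)*100]
    r=least_squares(f,np.clip(x,lo,hi-.001),bounds=(lo,hi)); print(off,r.cost.round(4),r.x.round(2),fk2(r.x,P)[0].round(1))
s=read_state(); T=R.from_quat(s['ee_rot']).as_matrix(); v=np.cross(T[:,2],z); print('rot needed units',(v/np.radians(6)).round(2), s['position'].round(1),s['joints'].round(2),T[:,1].round(2))
E
```

```text
7.561157541667965 [ 0.509  0.351 -0.534 -0.145 -0.2  ] [ 0.3946  0.2533 -0.8833] [568.7 145.9 108.7]
5 0.0 [ 0.51  0.35 -0.53 -0.14 -0.2 ] [568.7 145.9 108.7]
20 0.0 [ 0.51  0.32 -0.55 -0.12 -0.22] [561.3 143.3 121.5]
40 0.0 [ 0.52  0.28 -0.56 -0.1  -0.25] [551.4 139.9 138.5]
60 0.0 [ 0.52  0.23 -0.57 -0.08 -0.28] [541.5 136.5 155.6]
80 0.0 [ 0.53  0.19 -0.58 -0.06 -0.31] [531.6 133.  172.6]
rot needed units [0.59 0.6  0.44] [541.  130.4 194. ] [ 0.53  0.15 -0.77  0.51 -0.16  0.37] [-0.12 -0.96 -0.26]
```

>>> play_rows:
  series:
    - [-3, 1, -7, 0.2, 0.2, 0.15]
    - [-3, 1, -7, 0.2, 0.2, 0.15]
    - [-3.4, 0.6, -7.4, 0.2, 0.2, 0.15]
    - [0, 0, 0, 0, 0, 0]
    - [0, 0, 0, -0.395, -0.253, 0.883]
    - [0, 0, 0, -0.395, -0.253, 0.883]
    - [0, 0, 0, -0.395, -0.253, 0.883]
    - [0, 0, 0, -0.395, -0.253, 0.883]
    - [0, 0, 0, -0.395, -0.253, 0.883]
    - [0, 0, 0, -0.395, -0.253, 0.883]
    - [0, 0, 0, -0.395, -0.253, 0.883]
    - [0, 0, 0, -0.395, -0.253, 0.883]
    - [0, 0, 0, 0, 0, 0]

```text
clock: 19.35
position: [533.9, 130.4, 176.3]
ee_rot: [0.915, 0.32, 0.242, -0.053]
contact_force: [-0.3, -0.6, 0.2]
gripper_width: 85.1
grasp_force: 0.0
```

```bash
cat > st.py <<'E'
from h import *
import sys
s=read_state(); T=R.from_quat(s['ee_rot']).as_matrix(); z=np.array([.3946,.2533,-.8833]); tgt=np.array(eval(sys.argv[1]))
print('pos err to go',(tgt-s['position']).round(1),'rot fix',(np.cross(T[:,2],z)/np.radians(6)).round(2),'j',s['joints'].round(2),'y',T[:,1].round(2),'F',s['contact_force'].round(1),'tq along axis',(s['wrist_torque']@z).round(3),s['gripper_width'])
E
python3 st.py [531.6,133,172.6]
```

```text
pos err to go [-2.3  2.6 -3.7] rot fix [-0.    0.14  0.04] j [ 0.53  0.18 -0.6  -0.04 -0.29  1.75] y [ 0.61 -0.79  0.06] F [-0.3 -0.6  0.2] tq along axis -0.011 85.08446778044956
```

>>> play_rows:
  series:
    - [-2.3, 2.6, -3.7, -0.395, -0.253, 0.883]
    - [0, 0, 0, -0.395, -0.253, 0.883]
    - [0, 0, 0, -0.395, -0.253, 0.883]
    - [0, 0, 0, -0.395, -0.253, 0.883]
    - [0, 0, 0, -0.395, -0.253, 0.883]
    - [0, 0, 0, 0, 0.14, 0.04]
    - [5, 1.7, -8.5, 0, 0, 0]
    - [5, 1.7, -8.5, 0, 0, 0]
    - [5, 1.7, -8.5, 0, 0, 0]
    - [5, 1.7, -8.5, 0, 0, 0]
    - [5, 1.7, -8.5, 0, 0, 0]
    - [5, 1.7, -8.5, 0, 0, 0]
    - [0, 0, 0, 0, 0, 0]
    - [0, 0, 0, 0, 0, 0]

```text
clock: 20.52
position: [561.7, 143.6, 120.0]
ee_rot: [0.802, 0.547, 0.241, 0.002]
contact_force: [-0.3, 0.2, 0.7]
gripper_width: 85.4
grasp_force: 0.0
```

```bash
python3 st.py [561.3,143.3,121.5]
```

```text
pos err to go [-0.4 -0.3  1.5] rot fix [-0.06 -0.05 -0.04] j [ 0.51  0.32 -0.54 -0.17 -0.23  2.42] y [ 0.88 -0.4   0.27] F [-0.3  0.2  0.7] tq along axis -0.054 85.35752889324353
```

>>> play_rows:
  series:
    - [3, 1, -5, 0, 0, 0]
    - [4, 1.3, -6.3, 0, 0, 0]
    - [0, 0, 0, 0, 0, 0]
    - [0, 0, 0, 0, 0, 0]

```text
clock: 20.85
position: [568.7, 146.0, 109.5]
ee_rot: [0.801, 0.547, 0.242, 0.002]
contact_force: [0.7, 0.8, 0.2]
gripper_width: 85.6
grasp_force: 0.0
```

>>> play_rows:
  series:
    - [0, 0, 0, 0, 0, 0]
    - [0, 0, 0, 0, 0, 0]
    - [0, 0, 0, 0, 0, 0]
    - [0, 0, 0, 0, 0, 0]
    - [0, 0, 0, 0, 0, 0]
    - [0, 0, 0, 0, 0, 0]
    - [0, 0, 0, 0, 0, 0]
    - [0, 0, 0, 0, 0, 0]
  gripper: 0

```text
clock: 21.52
position: [567.8, 146.0, 110.4]
ee_rot: [0.801, 0.547, 0.242, 0.002]
contact_force: [-5.8, 1.0, 6.4]
gripper_width: 40.2
grasp_force: 58.9
```

```bash
python3 st.py [568.7,145.9,108.7]
```

```text
pos err to go [ 0.9 -0.1 -1.7] rot fix [-0.07 -0.04 -0.04] j [ 0.5   0.34 -0.52 -0.19 -0.22  2.44] y [ 0.88 -0.4   0.27] F [-5.8  1.   6.4] tq along axis 0.013 40.17024210939359
```

>>> play_rows:
  series:
    - [0, 0, 0, 0.395, 0.253, -0.883]
    - [0, 0, 0, 0.395, 0.253, -0.883]
    - [0, 0, 0, 0.395, 0.253, -0.883]
    - [0, 0, 0, 0.395, 0.253, -0.883]
    - [0, 0, 0, 0.395, 0.253, -0.883]
    - [0, 0, 0, 0.395, 0.253, -0.883]
    - [0, 0, 0, 0.395, 0.253, -0.883]
    - [0, 0, 0, 0.395, 0.253, -0.883]
    - [0, 0, 0, 0, 0, 0]

```text
clock: 22.27
position: [569.0, 144.3, 110.4]
ee_rot: [0.954, 0.171, 0.227, -0.096]
contact_force: [1.6, -8.4, 3.6]
gripper_width: 39.9
grasp_force: 60.2
```

```bash
cat > jaw.py <<'E'
# project expected jaw/packet; measure jaw and packet position from the side camera change is hard -> report orange mark and teal centroid
from clamp import *
d=snap('side'); 
h=cv2.cvtColor(d['image'],cv2.COLOR_RGB2HSV); k=cv2.inRange(h,(82,60,40),(108,255,255)); u,v=map(int,proj(d,wd(np.array([0,50,70])))); print(u,v)
b=np.zeros_like(k); b[v-30:v+30,u-30:u+30]=k[v-30:v+30,u-30:u+30]; n,l,st,ce=cv2.connectedComponentsWithStats(b); i=1+np.argmax(st[1:,4]); print(st[i],ce[i])
E
python3 st.py [568.7,145.9,108.7]; python3 jaw.py
```

```text
pos err to go [-0.3  1.6 -1.7] rot fix [-0.07  0.06 -0.01] j [ 0.5   0.34 -0.53 -0.18 -0.2   1.59] y [ 0.37 -0.92 -0.1 ] F [ 1.6 -8.4  3.6] tq along axis 0.105 39.89994011029803
316 218
[308 212  38  36 616] [326.42532468 233.2288961 ]
```

>>> play_rows:
  series:
    - [0, 0, 0, 0.395, 0.253, -0.883]
    - [0, 0, 0, 0.395, 0.253, -0.883]
    - [0, 0, 0, 0.395, 0.253, -0.883]
    - [0, 0, 0, 0.395, 0.253, -0.883]
    - [0, 0, 0, 0.395, 0.253, -0.883]
    - [0, 0, 0, 0.395, 0.253, -0.883]
    - [0, 0, 0, 0.395, 0.253, -0.883]
    - [0, 0, 0, 0.395, 0.253, -0.883]
    - [0, 0, 0, 0, 0, 0]

```text
clock: 23.07
position: [568.4, 144.0, 109.9]
ee_rot: [0.941, -0.233, 0.171, -0.177]
contact_force: [1.2, -9.6, 2.2]
gripper_width: 39.3
grasp_force: 59.7
```

```bash
python3 st.py [568.7,145.9,108.7]
```

```text
pos err to go [ 0.3  1.9 -1.2] rot fix [-0.02  0.09  0.02] j [ 0.51  0.34 -0.55 -0.14 -0.18  0.71] y [-0.38 -0.83 -0.41] F [ 1.2 -9.6  2.2] tq along axis -0.032 39.317236919170554
```

>>> play_rows:
  series:
    - [0, 0, 0, 0.395, 0.253, -0.883]
    - [0, 0, 0, 0.395, 0.253, -0.883]
    - [0, 0, 0, 0.395, 0.253, -0.883]
    - [0, 0, 0, 0.395, 0.253, -0.883]
    - [0, 0, 0, 0, 0, 0]

```text
clock: 23.48
position: [568.3, 144.1, 109.5]
ee_rot: [0.872, -0.424, 0.131, -0.207]
contact_force: [1.6, -8.3, -2.5]
gripper_width: 39.3
grasp_force: 61.8
```

```bash
python3 st.py [568.7,145.9,108.7]
```

```text
pos err to go [ 0.4  1.8 -0.8] rot fix [0.01 0.09 0.03] j [ 0.51  0.34 -0.56 -0.12 -0.17  0.26] y [-0.68 -0.55 -0.47] F [ 1.6 -8.3 -2.5] tq along axis 0.019 39.288157539752824
```

>>> play_rows:
  series:
    - [0, 0, 0, 0.395, 0.253, -0.883]
    - [0, 0, 0, 0.395, 0.253, -0.883]
    - [0, 0, 0, 0.395, 0.253, -0.883]
    - [0, 0, 0, 0.395, 0.253, -0.883]
    - [0, 0, 0, 0.395, 0.253, -0.883]
    - [0, 0, 0, 0.395, 0.253, -0.883]
    - [0, 0, 0, 0.395, 0.253, -0.883]
    - [0, 0, 0, 0.395, 0.253, -0.883]
    - [0, 0, 0, 0.395, 0.253, -0.883]
    - [0, 0, 0, 0, 0, 0]

```text
clock: 24.32
position: [568.3, 143.5, 109.6]
ee_rot: [-0.584, 0.775, -0.024, 0.24]
contact_force: [0.7, -11.2, -0.7]
gripper_width: 39.3
grasp_force: 67.1
```

```bash
python3 st.py [568.7,145.9,108.7]
```

```text
pos err to go [ 0.4  2.4 -0.9] rot fix [0.08 0.05 0.05] j [ 0.52  0.34 -0.57 -0.08 -0.17 -0.71] y [-0.89  0.32 -0.32] F [  0.7 -11.2  -0.7] tq along axis -0.15 39.287802443168715
```

>>> play_rows:
  series:
    - [0, 0, 0, 0.395, 0.253, -0.883]
    - [0, 0, 0, 0.395, 0.253, -0.883]
    - [0, 0, 0, 0.395, 0.253, -0.883]
    - [0, 0, 0, 0.395, 0.253, -0.883]
    - [0, 0, 0, 0.395, 0.253, -0.883]
    - [0, 0, 0, 0.395, 0.253, -0.883]
    - [0, 0, 0, 0.395, 0.253, -0.883]
    - [0, 0, 0, 0.395, 0.253, -0.883]
    - [0, 0, 0, 0.395, 0.253, -0.883]
    - [0, 0, 0, 0, 0, 0]

```text
clock: 25.15
position: [566.6, 143.9, 108.9]
ee_rot: [-0.17, 0.957, 0.088, 0.219]
contact_force: [-3.9, -5.9, 2.6]
gripper_width: 38.8
grasp_force: 74.4
```

```bash
python3 st.py [568.7,145.9,108.7]
```

```text
pos err to go [ 2.1  2.  -0.2] rot fix [ 0.11 -0.07  0.03] j [ 0.51  0.34 -0.56 -0.1  -0.19 -1.64] y [-0.36  0.93  0.09] F [-3.9 -5.9  2.6] tq along axis -0.046 38.84735516397176
```

>>> play_rows:
  series:
    - [0, 0, 0, 0, 0, 0]
    - [0, 0, 0, 0, 0, 0]
    - [0, 0, 0, 0, 0, 0]
    - [0, 0, 0, 0, 0, 0]
    - [0, 0, 0, 0, 0, 0]
    - [0, 0, 0, 0, 0, 0]
    - [0, 0, 0, 0, 0, 0]
    - [-5, -1.7, 8.5, 0, 0, 0]
    - [-10, -3.4, 17, 0, 0, 0]
    - [-10, -3.4, 17, 0, 0, 0]
    - [-10, -3.4, 17, 0, 0, 0]
    - [-10, -3.4, 17, 0, 0, 0]
    - [-10, -3.4, 17, 0, 0, 0]
    - [0, 0, 0, 0, 0, 0]
    - [0, 0, 0, 0, 0, 0]
  gripper: 1

```text
clock: 26.4
position: [513.4, 127.3, 204.9]
ee_rot: [-0.173, 0.955, 0.089, 0.223]
contact_force: [-0.2, 0.5, -0.1]
gripper_width: 85.3
grasp_force: 0.0
```

```bash
python3 - <<'E'
from clamp import *
s=read_state(); print(s['position'],s['contact_force'],s['joints'].round(2),s['gripper_width'])
d=snap('wrist','w8.png'); pickle.dump(d,open('w8.pkl','wb'))
h=cv2.cvtColor(d['image'],cv2.COLOR_RGB2HSV)
k=cv2.inRange(h,(82,60,40),(105,255,255)); u,v=proj(d,wd(np.array([0,54,94]))); print('packet expected',u,v)
for c in cv2.findContours(cv2.morphologyEx(k,cv2.MORPH_CLOSE,np.ones((7,7))),0,2)[0]:
    if cv2.contourArea(c)>300:
        a=cv2.approxPolyDP(cv2.convexHull(c),4,True)[:,0]; print([(p.tolist(),cl(onz(d,*p,94)).round(1)[:2].tolist()) for p in a])
for n,p in [('jaw old face',(0,28.5,56)),('jaw face clamped',(0,39,56)),('cap top',(-33.3,-60,110))]: print(n,proj(d,wd(np.array(p))))
E
```

```text
[513.40026308 127.34923915 204.91246515] [-0.24199851  0.47603922 -0.10897368] [ 0.55  0.1  -0.6  -0.01 -0.38 -1.75] 85.2855190549241
packet expected 442.65913556368474 263.50068777275175
[([407, 181], [-79.6, 7.1]), ([436, 182], [-78.5, 26.8]), ([471, 239], [-26.4, 68.9]), ([452, 282], [23.8, 69.2]), ([420, 283], [23.3, 40.7]), ([407, 252], [-14.6, 21.1])]
[([34, 89], [-135.0, -190.5]), ([118, 124], [-117.4, -157.7]), ([144, 144], [-106.0, -147.8]), ([148, 158], [-97.3, -148.0]), ([141, 177], [-84.8, -155.4]), ([102, 226], [-48.0, -190.0]), ([74, 250], [-27.4, -215.2]), ([0, 295], [16.4, -284.4]), ([0, 92], [-133.4, -206.5])]
jaw old face (np.float64(399.89770049141055), np.float64(233.14862456446178))
jaw face clamped (np.float64(411.44177664298513), np.float64(232.8240882595385))
cap top (np.float64(303.43173545443824), np.float64(252.9101147647881))
```

The packet now sits against the fixed jaw: top y from 41 to 69 mm in the clamp frame, centre about nest y -15, straight and centred. I'll check the cap's white mark for the real turn.

```bash
python3 - <<'E'
from clamp import *
C=wd(np.array([-33.3,-59.7,110.2])); U=np.cross(Y3:=np.r_[Y,0],AX)
for f in ('w1.pkl','w6.pkl','w7.pkl','w8.pkl'):
    d=pickle.load(open(f,'rb')); h=cv2.cvtColor(d['image'],cv2.COLOR_RGB2HSV); m=cv2.inRange(h,(0,0,150),(180,110,255)); pts=[]
    for v,u in np.argwhere(m):
        e,r=ray(d,u,v); q=e+r*((C-e)@AX)/(r@AX)-C; a,b=q@U,q@Y3
        if np.hypot(a,b)<17: pts.append((a,b))
    p=np.array(pts); 
    if len(p): print(f,len(p),p.mean(0).round(1),'angle',np.arctan2(p.mean(0)[1],p.mean(0)[0]).round(2))
E
```

```text
w1.pkl 100 [ 4.6 -6.8] angle -0.98
w6.pkl 249 [ 4.6 -7.2] angle -1.0
w7.pkl 209 [ 4.6 -7.1] angle -1.0
w8.pkl 150 [-1.7  8.6] angle 1.76
```

The mark turned 3.52 rad clockwise. The jaw used about 1.75 rad of that, so the cap slipped roughly 1.75 rad (3 clicks), inside 0.9–6.0. The gripper is clear, so I'm handing in.

```bash
python3 -c "
from bench import job_done; print(job_done())"
```

```text
the job is handed in; nothing more can be done
None
```

I've handed the job in, with no verdict shown: the glue stick stands on the table and the teal packet is clamped upright, centred against the fixed jaw. By camera estimate the cap slipped about 1.75 rad (roughly three clicks), and the gripper is clear.

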